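Clamp a bisque brush pot in the decorating stand

ROBOT

A 6-joint arm with a two-finger parallel gripper is mounted at the origin on the work surface. World frame = base frame: x ahead of the robot, y to its left, z up, the work surface at z = 0. Lengths are in m, angles in rad, forces in N, time in s.
With the tool pointing down it reaches from about 0.4 to 0.925 m from the base axis. Payload 3.4 kg.
Tool frame: the origin (TCP) lies midway between the tips of the shut fingers; the grasp point (between the pads) lies 19 mm behind it; z points along the fingers, y is the line along which they close (so a half turn about z gives the same grasp; the last joint's range is limited). The gripper opens to 85 mm and grips with 20 to 120 N. Pads are 22 mm wide; open, the fingers measure 114 mm over their backs; the gripper's body (76 mm by 85 mm) begins 54 mm behind the grasp point. The pads swing forward as they close: fully open they stand 13 mm farther back than shut.
Start: joints at [-1.232, 0.307, 1.506, -0, 1.328, -0.073], TCP at [0.23, -0.527, 0.231] pointing down, gripper open.
Joint ranges: [-3.12, 3.12], [-1.05, 2.28], [0.14, 2.33], [-1.42, 4.57], [0.1, 2.73], [-2.68, 2.68]. Speed limits (rad/s): [2.57, 2.57, 3.14, 3.14, 3.14, 3.14].

INTERFACE

Orientations are given as [roll, pitch, yaw] about the fixed x, y, z axes, in that order (R = Rz(yaw) Ry(pitch) Rx(roll)).
In Python, from workcell import robot, imaging gives the robot as it stands. The module is installed in compiled form; this text tells all that it offers.
- The arm moves only by the shell command python3 -m inch 'ROWS' [FORCE]. ROWS is JSON, a list of rows, each an object with "claw": the closure, from 0 (fully open) to 1 (shut); "linear": the shift along the world's x, y, z in m, a list of three; "angular": the turn, a rotation vector about the world's x, y, z in rad, a list of three. In form: [{"claw": claw, "linear": [tx, ty, tz], "angular": [rx, ry, rz]}, ...]. A call has 1 to 20 rows; each row is the pose to reach, as a shift and turn from the pose commanded when the call began; what a row does not reach only later rows make up. A row lasts 1/8 s, in which the tool goes at most 62.5 mm and 10.7 degrees, less where a joint would pass 70% of its speed; a pose out of reach is approached as far as the arm can. A call with a gripper value outside its range is refused whole. The fingers move at their own pace and stop on an object; FORCE is the grip in N (left out, the last holds). Time passes only in rows, so rows that repeat a pose let the fingers close. It gives the time, the measured TCP pose, the force, the opening and the grip force at its end, in the units of the state.
- robot.observe(): the state, without advancing time (a new reading comes with each control period).
- imaging.get_image(name): name is "side" or "top" or "wrist"; returns a dict with "frame" (400x640x3 uint8, blue, green, red), "mtx" (3x3 intrinsics, pixels), "k1" (the pictures are not rectified: a ray, as slopes to the right and down, at radius r is drawn at 1 + k1 r^2 times it, then the intrinsics apply), "cam_to_world" (4x4, takes a point from camera to world coordinates); the wrist camera has in their place "hand_eye" (4x4, takes a point from camera to tool coordinates, whose origin is the TCP and whose axes are the flange's). Camera axes: x right, y up, looking along -z (the intrinsics and any distortion apply to the point x, -y, -z); pixel columns grow to the right and rows downward; lengths in m; the calibration is good to about 2 mm. A picture is of the moment at which its call begins: read the wrist's pose just before it. There is no depth.
- robot.sign_off(): hands the job in; it is judged then, once.
The state is a dict: "clock": time; "joints": joint angles; "dq": joint speeds; "effort": joint torques, N m; "eef_pos": TCP position; "tcp_rot": TCP orientation; "wrist_force": force on the tool from outside, world axes, zero at the start; "wrist_torque": the same for the moment, N m; "gripper_width": opening from 0.0 (shut) to 1.0 (fully open); "grasp_force": force on a finger pad.
Only numpy, scipy, OpenCV 4.12 (cv2) and the standard library are available. Lean on these libraries where they do the work, as an engineer would, in place of code of your own. Each camera call takes 0.05 s, during which the arm holds its last target. There are 200 camera calls.

TASK

Get the square bisque pot ready for painting: gently push it back until it sits flat against the stand's back rail, then turn the knob on the underside of the stand by its crank until the sprung jaw holds the pot snugly against the side stop. The bare clay cracks easily, so stop turning as soon as you feel the pad bite, work the jaw only through the knob, and leave the other things on the table alone.

Things in the scene. Friction and masses are not known exactly. Their poses are not given: they have to be found in the camera images.
- stand: Fixed plywood stand, its raised deck's top 120 mm above the table. Origin on the table below the deck; x runs to the back rail, y to the side stop. Deck: x -110 to 110, y -130 to 190 mm, 18 mm thick. Back rail: face at x 75, 40 mm tall, y -65 to 135. Side stop: face at y 85, 50 mm tall, x -65 to 85. Leg panels at y -70 and 170. Place and yaw (to 0.2 rad) vary.
- pot: Loose square open-topped pot of unglazed white clay, 70 x 70 mm, 65 mm tall, walls 6 mm, 0.25 to 0.5 kg. Origin at the centre of its underside; x and y square to its sides, z up. It starts on the deck, 50 to 80 mm short of its home at the back rail and up to 0.17 rad askew, between jaw and side stop. Pushed high it tips instead of sliding; pushing it over 25 N chips it.
- pot_home (a point): Point on the deck's top (stand x 40, y 50 mm) where the centre of the pot's underside comes to lie when the pot is square against both the back rail and the side stop.
- knob (a joint): Angle (rad) of the clamp knob, 0 to 2.0, starting at 0 to 0.15; turning it up closes the jaw, 28 mm per rad. It grows counterclockwise seen from above: in the stand's frame the crank points to -y at 1.0, and is swung 1 rad from there towards -x at 0, towards +x at 2.0. Turning freely takes 0.6 N m: 6 N at the grip peg, up to 9 N if pinched hard. It stays where left.
- knob_axis (a point): Point on the knob's vertical axis at the deck's underside (stand x 0, y -118, 102 mm above the table), under the -y overhang. The knob is a black hub, 44 mm wide, hanging 28 mm below this point; from it a round steel bar, 10 mm thick, top 91 mm above the table, leads out past the deck's edge to an upright grip peg 100 mm from the axis.
- knob_grip (a point): Point on the crank's upright black grip peg, 120 mm above the table. The peg is 18 mm in diameter, 81 to 135 mm above the table; grip it above the bar. It moves on a level circle of 100 mm radius about the knob's axis, its centre always at least 40 mm outside the deck's edge.
- jaw: Aluminium jaw block, 60 mm wide, 40 mm tall; origin mid-face at deck level, at stand x 35, y -50 with knob 0. Its sprung black pad (60 x 40 mm, 4 N per mm) faces the stop; the pad's face leads the block by 19 to 37 mm, set differently on each stand. With the pot trapped, force grows 112 N per rad: snug from 6 N, cracks above 20 N. 12 to 14 N there adds about 3.5 N to the free load at the peg.
- mug: Bystander: white mug, 82 mm wide, 95 mm tall, on the table to the robot's right. Origin at its underside.
- brushes: Bystander: cup of paint brushes, 72 mm wide, 215 mm tall, on the table to the robot's left. Origin at its underside.
- saucer: Bystander: white saucer 130 mm wide, 18 mm tall, on the table to the left. Origin at its underside.
- brush: Bystander: a large brush lying on the table to the right. Origin at its underside.
- jar_deck: Bystander: small jar, 36 mm wide, 45 mm tall, standing on the deck beyond the side stop. Origin at its underside.
- jar_low: Bystander: jar, 48 mm wide, 55 mm tall, on the table near the stand's front right corner, off the crank's path. Origin at its underside.
Things that resemble listed ones, but are neither listed nor needed, are in the scene too. What is shaped like the pot but blue or pink is not meant.

How it is judged:
By the outcome, as a careful person would: the job done as asked, in the order asked, and still so for the second after the job is handed in, with the robot touching nothing.
It also fails if it takes over 72 s, if anything falls off the work surface, if the arm or the gripper's body presses on something with over 40 N, if the wrist force passes 120 N, or if a joint passes its speed limit or range.

## Working session

There is one attempt and no reset: what is moved stays moved. The work goes in short steps, Python scripts to look and compute and a shell command to move; the robot and the scene stay as the last step left them, time stands still between calls to the robot, and variables do not carry over. Pictures are saved under pics/ and viewed, at most 10 in all, crops included, and the job is handed in when it is done.

```bash
mkdir -p pics
cat > h.py <<'E'
import numpy as np, cv2
from workcell import robot, imaging
from scipy.spatial.transform import Rotation as R
def snap(n):
    s=robot.observe(); im=imaging.get_image(n)
    if n=='wrist':
        T=np.eye(4); T[:3,:3]=R.from_euler('xyz',s['tcp_rot']).as_matrix(); T[:3,3]=s['eef_pos']
        im['cam_to_world']=T@np.array(im['hand_eye'])
    return im
def ray(im,uv):
    K=np.array(im['mtx'],float); k=float(im['k1'])
    p=cv2.undistortPoints(np.array(uv,float).reshape(-1,1,2),K,np.array([k,0,0,0.])).reshape(-1,2)
    d=np.c_[p[:,0],-p[:,1],-np.ones(len(p))]; C=np.array(im['cam_to_world'])
    return C[:3,3], d@C[:3,:3].T
def onz(im,uv,z):
    o,d=ray(im,uv); z=np.asarray(z,float)
    return o+d*((z-o[2])/d[:,2])[:,None]
def proj(im,P):
    C=np.linalg.inv(np.array(im['cam_to_world'])); p=np.atleast_2d(P)@C[:3,:3].T+C[:3,3]
    a=np.c_[p[:,0]/-p[:,2],-p[:,1]/-p[:,2]]; a*=1+float(im['k1'])*(a**2).sum(1)[:,None]
    K=np.array(im['mtx']); return np.c_[K[0,0]*a[:,0]+K[0,2],K[1,1]*a[:,1]+K[1,2]]
E
python3 - <<'E'
from h import *
import pickle
print({k:np.round(v,3).tolist() for k,v in robot.observe().items()})
d={n:snap(n) for n in('top','side')}
pickle.dump(d,open('a.pkl','wb'))
for n in d: cv2.imwrite(f'pics/{n}0.png',d[n]['frame']); print(n,np.round(d[n]['cam_to_world'],3).tolist(),d[n]['mtx'],d[n]['k1'])
E
```

```text
{'clock': 0.0, 'joints': [-1.232, 0.308, 1.508, 0.0, 1.328, -0.074], 'dq': [-0.002, -0.001, -0.002, -0.0, -0.0, -0.002], 'effort': [-0.0, -45.756, -25.191, -0.0, 0.013, -0.0], 'eef_pos': [0.23, -0.526, 0.23], 'tcp_rot': [-3.14, -0.0, 0.412], 'wrist_force': [-0.492, -0.417, -0.05], 'wrist_torque': [-0.015, 0.024, -0.013], 'grasp_force': 0.0, 'gripper_width': 0.999}
top [[-0.019, 0.985, -0.173, 0.26], [-0.999, -0.024, -0.027, -0.011], [-0.03, 0.173, 0.984, 1.408], [0.0, 0.0, 0.0, 1.0]] [[468.30730706   0.         317.73180943]
 [  0.         468.30730706 199.17171649]
 [  0.           0.           1.        ]] -0.00779608303893695
side [[0.885, 0.257, -0.389, -0.119], [-0.466, 0.49, -0.737, -1.149], [0.001, 0.833, 0.553, 0.964], [0.0, 0.0, 0.0, 1.0]] [[457.03722334   0.         320.12129948]
 [  0.         457.03722334 196.86099842]
 [  0.           0.           1.        ]] -0.10990849620455753
```

View pics/top0.png

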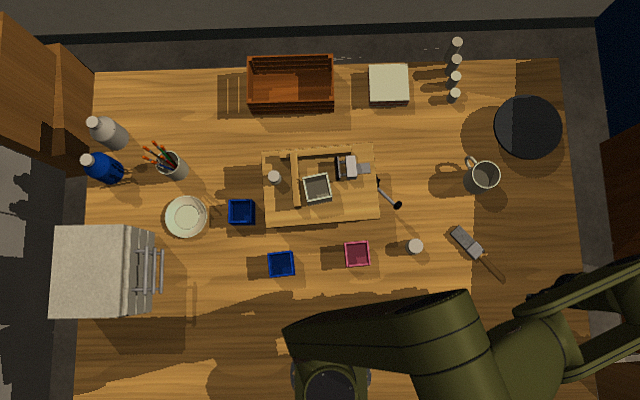

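View pics/side0.png

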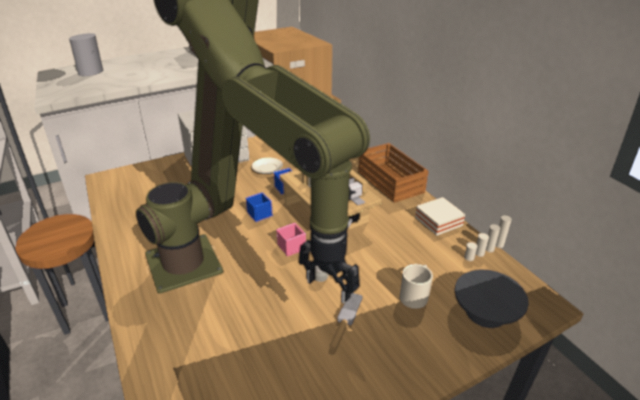

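Top view: the stand spans (263,145)–(380,228). Things that could pass for the pot:
- the white square pot on the deck at (317,187)
- blue pots at (241,211) and (281,264)
- a pink pot at (357,254)
- a round mug at (485,174)

I choose the one at (317,187). The crank peg's top is near (398,205), and jar_low near (415,246). In the side view the arm hides the stand. Next is a close crop to check.

Run:
```python
import pickle,cv2
f=pickle.load(open('a.pkl','rb'))['top']['frame'][130:260,250:430]
cv2.imwrite('pics/crop1.png',cv2.resize(f,(792,572),interpolation=cv2.INTER_CUBIC))
```

```text
(no output)
```

View pics/crop1.png

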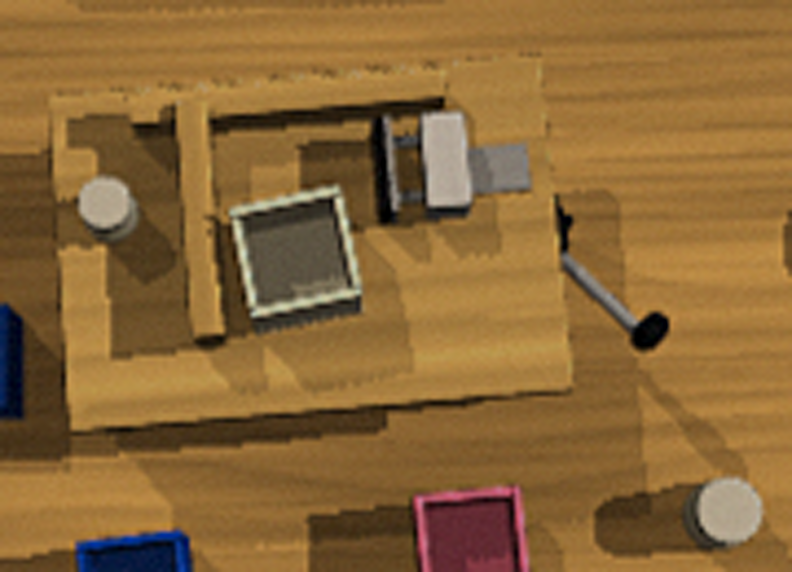

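The crop confirms the white open pot. Its rim corners are at crop (230,210), (338,187), (360,292) and (252,318). The deck corners are (50,95), (542,55), (572,388) and (75,430), and the peg top is at (650,328).

```bash
cat >> h.py <<'E'
def fit2(A,B): # B ~ Rot(a) A + t
    A=np.array(A,float);B=np.array(B)[:,:2]; a0=A-A.mean(0);b0=B-B.mean(0)
    a=np.arctan2((a0[:,0]*b0[:,1]-a0[:,1]*b0[:,0]).sum(),(a0*b0).sum())
    c,s=np.cos(a),np.sin(a); M=np.array([[c,-s],[s,c]]); t=B.mean(0)-M@A.mean(0)
    return a,t,M,np.abs(A@M.T+t-B).max()
E
python3 - <<'E'
from h import *
import pickle
im=pickle.load(open('a.pkl','rb'))['top']
f=lambda p:np.array(p)/4.4+[250,130]
D=onz(im,f([(50,95),(542,55),(572,388),(75,430)]),.12)
a,t,M,e=fit2([(.11,.19),(.11,-.13),(-.11,-.13),(-.11,.19)],D)
print('stand',a,t,e); np.savez('st.npz',a=a,t=t,M=M)
P=onz(im,f([(230,210),(338,187),(360,292),(252,318)]),.185)
pa,pt,_,e=fit2([(.035,.035),(.035,-.035),(-.035,-.035),(-.035,.035)],P)
S=lambda w:(np.array(w)-t)@M
print('pot',pa-a,pt,'stand',S(pt),e)
g=onz(im,f([(650,328)]),.135)[0,:2]; k=S(g)-[0,-.118]; print('peg',g,S(g),np.hypot(*k),'knob',1+np.arctan2(k[0],-k[1]))
for n,q,z in (('pad face',[(380,118),(388,222)],.16),('block',[(425,112),(432,206),(466,112),(470,206)],.16),('stop',[(212,100),(222,335)],.17),('rail',[(212,118),(443,98)],.16),('jarlow',[(728,510)],.055),('jardeck',[(105,203)],.165)): print(n,S(onz(im,f(q),z)[:,:2]).round(3).tolist(), onz(im,f(q),z)[:,:2].mean(0).round(3))
W=lambda s:t+M@np.array(s)
for s in [(0,-.118),(.04,.05)]: print(s,W(s))
E
```

```text
stand 0.05931864701742425 [ 0.53034919 -0.01449054] 0.0031274397394681075
pot 0.1320776052040074 [0.50787887 0.02279697] stand [-0.02022025  0.03855406] 0.0022536864079303782
peg [ 0.46377286 -0.19624109] [-0.07723411 -0.17748398] 0.09748564497752386 knob 0.08549383546568301
pad face [[0.065, -0.021], [-0.001, -0.02]] [ 0.563 -0.033]
block [[0.067, -0.049], [0.006, -0.048], [0.064, -0.074], [0.004, -0.071]] [ 0.569 -0.073]
stop [[0.083, 0.083], [-0.065, 0.087]] [0.534 0.071]
rail [[0.074, 0.084], [0.075, -0.061]] [0.604 0.001]
jarlow [[-0.189, -0.227]] [ 0.355 -0.253]
jardeck [[0.024, 0.154]] [0.546 0.141]
(0, -0.118) [ 0.53734469 -0.132283  ]
(0.04, 0.05) [0.56731464 0.03779287]
```

Stand and pot poses fit to 2–3 mm. Next I go to a spot in front of the pot. The fingers will be partly spread, with the closing axis along the stand's y, so they push with two contacts.

```bash
python3 -m inch '[{"claw":0.59,"linear":[0.17,0.25,0.03],"angular":[0,0,-0.15]},{"claw":0.59,"linear":[0.17,0.25,0.03],"angular":[0,0,-0.353]},{"claw":0.59,"linear":[0.17,0.25,0.03],"angular":[0,0,-0.353]},{"claw":0.59,"linear":[0.17,0.25,0.03],"angular":[0,0,-0.353]},{"claw":0.59,"linear":[0.17,0.25,0.03],"angular":[0,0,-0.353]},{"claw":0.59,"linear":[0.19,0.40,0.03],"angular":[0,0,-0.353]},{"claw":0.59,"linear":[0.203,0.544,0.03],"angular":[0,0,-0.353]},{"claw":0.59,"linear":[0.203,0.544,0.03],"angular":[0,0,-0.353]},{"claw":0.59,"linear":[0.203,0.544,0.03],"angular":[0,0,-0.353]},{"claw":0.59,"linear":[0.203,0.544,0.03],"angular":[0,0,-0.353]},{"claw":0.59,"linear":[0.203,0.544,0.03],"angular":[0,0,-0.353]},{"claw":0.59,"linear":[0.203,0.544,0.03],"angular":[0,0,-0.353]}]' 20
python3 - <<'E'
from h import *
im=snap('wrist'); cv2.imwrite('pics/w1.png',im['frame'])
z=np.load('st.npz'); W=lambda s,h:np.r_[z['t']+z['M']@np.array(s),h]
for n,s,h in (('deck FR',(-.11,-.13),.12),('deck FL',(-.11,.19),.12),('stop end',(-.065,.085),.17),('rail end',(.075,-.065),.16),('pot',(-.020,.0386),.185),('padcorner',(.005,-.02),.16)): print(n,proj(im,W(s,h)).round(0))
E
```

```text
clock: 1.6
eef_pos: [0.4328, 0.0169, 0.261]
tcp_rot: [3.141, 0.001, 0.06]
wrist_force: [-0.3, 0.7, -0.4]
gripper_width: 0.406
grasp_force: 0.0
deck FR [[489. 197.]]
deck FL [[165. 197.]]
stop end [[259. 161.]]
rail end [[468. -43.]]
pot [[318. 100.]]
padcorner [[396.  66.]]
```

View pics/w1.png

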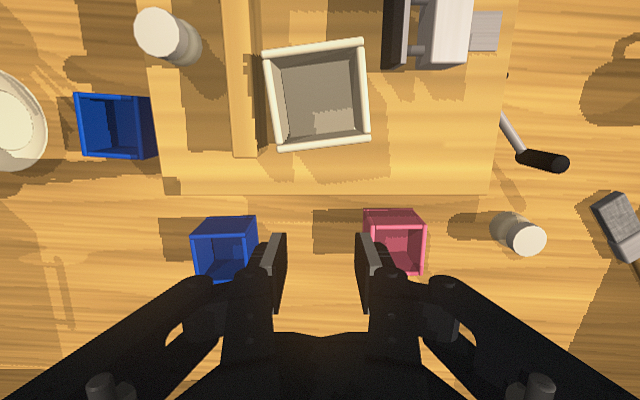

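The wrist view agrees with the fit: deck front edge at row 196, pot centre at (319,94). I descend just clear of the deck and start a slow push.

```bash
python3 -m inch '[{"claw":0.59,"linear":[0,0.001,-0.05],"angular":[0,0,0]},{"claw":0.59,"linear":[0,0.001,-0.1],"angular":[0,0,0]},{"claw":0.59,"linear":[0,0.001,-0.125],"angular":[0,0,0]},{"claw":0.59,"linear":[0,0.001,-0.135],"angular":[0,0,0]},{"claw":0.59,"linear":[0,0.001,-0.135],"angular":[0,0,0]},{"claw":0.59,"linear":[0.01,0.0015,-0.135],"angular":[0,0,0]},{"claw":0.59,"linear":[0.015,0.002,-0.135],"angular":[0,0,0]},{"claw":0.59,"linear":[0.02,0.002,-0.135],"angular":[0,0,0]},{"claw":0.59,"linear":[0.025,0.0025,-0.135],"angular":[0,0,0]},{"claw":0.59,"linear":[0.03,0.003,-0.135],"angular":[0,0,0]},{"claw":0.59,"linear":[0.035,0.003,-0.135],"angular":[0,0,0]},{"claw":0.59,"linear":[0.04,0.0035,-0.135],"angular":[0,0,0]},{"claw":0.59,"linear":[0.044,0.0035,-0.135],"angular":[0,0,0]},{"claw":0.59,"linear":[0.048,0.004,-0.135],"angular":[0,0,0]},{"claw":0.59,"linear":[0.052,0.004,-0.135],"angular":[0,0,0]},{"claw":0.59,"linear":[0.056,0.0045,-0.135],"angular":[0,0,0]},{"claw":0.59,"linear":[0.060,0.0045,-0.135],"angular":[0,0,0]}]'
python3 - <<'E'
from h import *
im=snap('wrist'); cv2.imwrite('pics/w2.png',im['frame'])
print(robot.observe()['wrist_torque'])
E
```

```text
clock: 3.78
eef_pos: [0.4934, 0.0216, 0.1263]
tcp_rot: [-3.142, 0.0, 0.059]
wrist_force: [-2.3, 0.4, -0.1]
gripper_width: 0.414
grasp_force: 0.0
[-0.02112603  0.24084182  0.05763217]
```

View pics/w2.png

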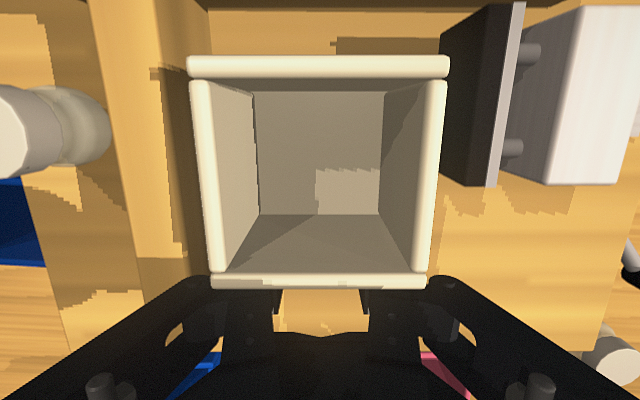

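The pot is squared to the fingers (front rim at row 280) at 2.3 N, with about 29 mm left.

```bash
python3 -m inch '[{"claw":0.59,"linear":[0.004,0,0],"angular":[0,0,0]},{"claw":0.59,"linear":[0.008,0.0005,0],"angular":[0,0,0]},{"claw":0.59,"linear":[0.012,0.0005,0],"angular":[0,0,0]},{"claw":0.59,"linear":[0.016,0.001,0],"angular":[0,0,0]},{"claw":0.59,"linear":[0.019,0.001,0],"angular":[0,0,0]},{"claw":0.59,"linear":[0.022,0.0015,0],"angular":[0,0,0]},{"claw":0.59,"linear":[0.023,0.0015,0],"angular":[0,0,0]},{"claw":0.59,"linear":[0.024,0.0015,0],"angular":[0,0,0]}]'
python3 -m inch '[{"claw":0.59,"linear":[0.001,0,0],"angular":[0,0,0]},{"claw":0.59,"linear":[0.0015,0,0],"angular":[0,0,0]}]'
python3 -m inch '[{"claw":0.59,"linear":[0.0005,0,0],"angular":[0,0,0]},{"claw":0.59,"linear":[0.001,0,0],"angular":[0,0,0]}]'
```

```text
clock: 4.82
eef_pos: [0.517, 0.0231, 0.1263]
tcp_rot: [-3.142, 0.0, 0.059]
wrist_force: [-2.2, -0.2, -0.5]
gripper_width: 0.409
grasp_force: 0.0
clock: 5.08
eef_pos: [0.5186, 0.0231, 0.1263]
tcp_rot: [-3.142, 0.0, 0.059]
wrist_force: [-2.7, 0.5, -0.2]
gripper_width: 0.408
grasp_force: 0.0
clock: 5.32
eef_pos: [0.5196, 0.023, 0.1263]
tcp_rot: [-3.142, -0.0, 0.059]
wrist_force: [-1.8, 0.6, -0.5]
gripper_width: 0.407
grasp_force: 0.0
```

```bash
python3 -m inch '[{"claw":0.59,"linear":[0.0005,0,0],"angular":[0,0,0]},{"claw":0.59,"linear":[0.001,0,0],"angular":[0,0,0]}]' | grep -E "eef|wrist"
python3 -m inch '[{"claw":0.59,"linear":[0.0005,0,0],"angular":[0,0,0]},{"claw":0.59,"linear":[0.0005,0,0],"angular":[0,0,0]}]'| grep -E "eef|wrist"
python3 - <<'E'
from h import *
im=snap('wrist'); cv2.imwrite('pics/w3.png',im['frame'])
E
```

```text
eef_pos: [0.5207, 0.0231, 0.1263]
wrist_force: [-2.5, -0.6, 0.2]
eef_pos: [0.5213, 0.023, 0.1263]
wrist_force: [-2.0, 0.8, -0.3]
```

View pics/w3.png

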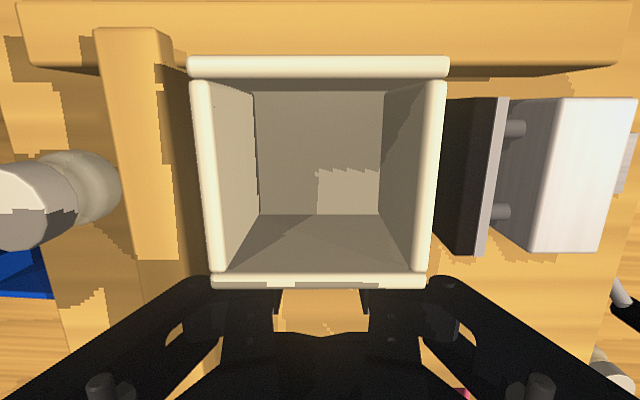

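Almost there: the pot's back rim at row 56 hides the gap to the rail, so I keep creeping by feel.

```bash
python3 -m inch '[{"claw":0.59,"linear":[0.0005,0,0],"angular":[0,0,0]},{"claw":0.59,"linear":[0.001,0,0],"angular":[0,0,0]}]' | grep -E "eef|wrist"
python3 -m inch '[{"claw":0.59,"linear":[0.0005,0,0],"angular":[0,0,0]},{"claw":0.59,"linear":[0.001,0,0],"angular":[0,0,0]}]'| grep -E "eef|wrist"
python3 - <<'E'
from h import *
im=snap('wrist'); z=np.load('st.npz')
for v in (56,):
  for h in (.185,): 
    p=onz(im,[(200,v),(440,v)],h)[:,:2]; print('pot back',((p-z['t'])@z['M']).round(4))
p=onz(im,[(60,70),(560,70)],.16)[:,:2]; print('rail',((p-z['t'])@z['M']).round(4))
E
```

```text
eef_pos: [0.5213, 0.023, 0.1262]
wrist_force: [-4.9, 0.2, 1.7]
eef_pos: [0.5212, 0.023, 0.1261]
wrist_force: [-7.1, -0.8, 3.3]
pot back [[0.0764 0.0685]
 [0.0763 0.0069]]
rail [[ 0.0759  0.1254]
 [ 0.0757 -0.0432]]
```

Contact: the force has risen to 7 N with motion stopped. One more small press to seat it flat, then I back off and lift.

```bash
python3 -m inch '[{"claw":0.59,"linear":[0.0005,0,0],"angular":[0,0,0]},{"claw":0.59,"linear":[0.001,0,0],"angular":[0,0,0]},{"claw":0.59,"linear":[0.001,0,0],"angular":[0,0,0]}]' | grep -E "eef|wrist|tcp"
python3 -m inch '[{"claw":0.59,"linear":[-0.004,0,0],"angular":[0,0,0]},{"claw":0.59,"linear":[-0.015,-0.001,0],"angular":[0,0,0]},{"claw":0.59,"linear":[-0.04,-0.002,0],"angular":[0,0,0]},{"claw":0.59,"linear":[-0.05,-0.003,0.05],"angular":[0,0,0.1]},{"claw":0.59,"linear":[-0.05,-0.003,0.1],"angular":[0,0,0.25]},{"claw":0.45,"linear":[-0.05,-0.05,0.12],"angular":[0,0,0.43]},{"claw":0.45,"linear":[-0.055,-0.11,0.12],"angular":[0,0,0.6]},{"claw":0.45,"linear":[-0.06,-0.17,0.12],"angular":[0,0,0.78]},{"claw":0.45,"linear":[-0.06,-0.22,0.12],"angular":[0,0,0.96]},{"claw":0.45,"linear":[-0.06,-0.22,0.12],"angular":[0,0,1.14]},{"claw":0.45,"linear":[-0.06,-0.22,0.12],"angular":[0,0,1.32]},{"claw":0.45,"linear":[-0.06,-0.22,0.12],"angular":[0,0,1.5]},{"claw":0.45,"linear":[-0.06,-0.22,0.12],"angular":[0,0,1.57]},{"claw":0.45,"linear":[-0.06,-0.22,0.12],"angular":[0,0,1.57]},{"claw":0.45,"linear":[-0.06,-0.22,0.12],"angular":[0,0,1.57]}]'
python3 - <<'E'
from h import *
t=snap('top'); w=snap('wrist')
f=cv2.resize(t['frame'][130:220,300:440],(560,360),interpolation=cv2.INTER_CUBIC)
g=cv2.resize(w['frame'],(384,240))
c=np.zeros((600,560,3),np.uint8); c[:360]=f; c[360:,:384]=g
cv2.imwrite('pics/c2.png',c); import pickle; pickle.dump((t,w),open('b.pkl','wb'))
E
```

```text
eef_pos: [0.5212, 0.023, 0.1259]
tcp_rot: [-3.141, 0.005, 0.059]
wrist_force: [-8.0, -0.6, 3.8]
clock: 8.68
eef_pos: [0.4642, -0.197, 0.2465]
tcp_rot: [3.141, 0.0, 1.627]
wrist_force: [0.1, -0.1, 0.6]
gripper_width: 0.548
grasp_force: 0.0
```

View pics/c2.png

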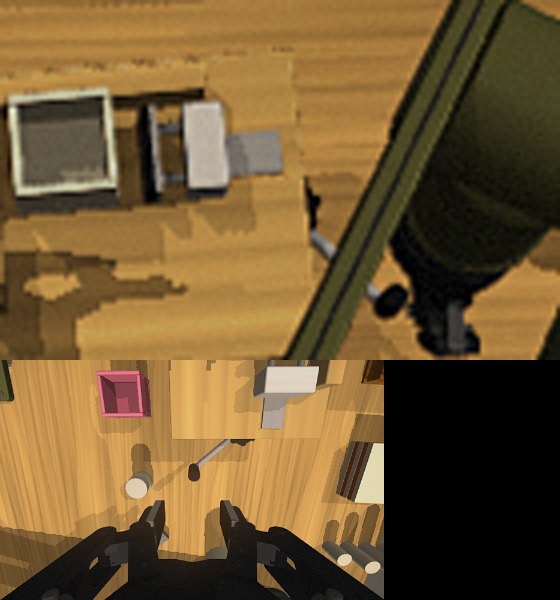

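The pot's rim is parallel to the rail in crop pixels (8,95)–(110,90), with pad at x≈145–155. In the wrist view the peg is near full-image pixel (322,187).

Run:
```python
from h import *
import pickle
t,w=pickle.load(open('b.pkl','rb')); z=np.load('st.npz'); S=lambda p:(p[:,:2]-z['t'])@z['M']
g=cv2.cvtColor(w['frame'],cv2.COLOR_BGR2GRAY)[140:240,280:370]
m=(g<50).astype(np.uint8); n,l,s,c=cv2.connectedComponentsWithStats(m)
for i in range(1,n):
    if s[i,4]>60: print('blob',s[i,:5]+[280,140,0,0,0],c[i]+[280,140])
f=lambda p:np.array(p)/4+[300,130]
P=onz(t,f([(8,95),(110,90),(118,188),(20,195)]),.185)
a,pt,_,e=fit2([(.035,.035),(.035,-.035),(-.035,-.035),(-.035,.035)],P)
print('pot',a-z['a'],S(pt[None]),e)
print('padface',S(onz(t,f([(142,106),(148,200)]),.16)))
print('peg exp',proj(w,[[.4638,-.1962,.135],[.4638,-.1962,.095]]))
```

```text
blob [314 173  19  28 178] [321.47191011 181.33146067]
pot -0.002085798282965172 [[0.03937444 0.03670848]] 0.002845716014209604
padface [[ 0.0662706  -0.0183698 ]
 [ 0.00010256 -0.0168193 ]]
peg exp [[319.57501581 189.59469618]
 [319.64926121 179.22574746]]
```

Peg position is confirmed, and the predicted bite is at knob ≈1.25–1.35. I descend and grip lightly.

```bash
python3 -m inch '[{"claw":0.45,"linear":[-0.001,0,-0.05],"angular":[0,0,0]},{"claw":0.45,"linear":[-0.001,0,-0.1],"angular":[0,0,0]},{"claw":0.45,"linear":[-0.001,0,-0.13],"angular":[0,0,0]},{"claw":0.45,"linear":[-0.001,0,-0.143],"angular":[0,0,0]},{"claw":0.45,"linear":[-0.001,0,-0.143],"angular":[0,0,0]},{"claw":1,"linear":[-0.001,0,-0.143],"angular":[0,0,0]},{"claw":1,"linear":[-0.001,0,-0.143],"angular":[0,0,0]},{"claw":1,"linear":[-0.001,0,-0.143],"angular":[0,0,0]},{"claw":1,"linear":[-0.001,0,-0.143],"angular":[0,0,0]}]' 25
python3 - <<'E'
from h import *
z=np.load('st.npz'); o=z['t']+z['M']@[0,-.118]
p=robot.observe()['eef_pos'][:2]; q=(p-o)@z['M']; k0=1+np.arctan2(q[0],-q[1]); print('k0',k0,np.hypot(*q))
pos=lambda k:z['t']+z['M']@(np.r_[0,-.118]+.1*np.r_[np.sin(k-1),-np.cos(k-1)])
for k in np.arange(.1,1.61,.1): print(round(k,2),((pos(k)-pos(k0))*1000).round(1))
E
```

```text
clock: 9.9
eef_pos: [0.4663, -0.1972, 0.105]
tcp_rot: [3.135, 0.001, 1.628]
wrist_force: [4.8, 1.7, -1.7]
gripper_width: 0.201
grasp_force: 27.3
k0 0.10984205595461272 0.09623121633324506
0.1 [-0.7  0.7]
0.2 [ 6.4 -6.4]
0.3 [ 14.1 -12.7]
0.4 [ 22.4 -18.3]
0.5 [ 31.2 -23. ]
0.6 [ 40.4 -26.8]
0.7 [ 50.  -29.7]
0.8 [ 59.8 -31.6]
0.9 [ 69.8 -32.5]
1.0 [ 79.8 -32.4]
1.1 [ 89.7 -31.3]
1.2 [ 99.5 -29.2]
1.3 [109.  -26.2]
1.4 [118.2 -22.2]
1.5 [126.9 -17.3]
1.6 [135.1 -11.6]
```

Gripped at 17 mm opening and 27 N. I turn to about 0.9 along the arc, 3 mm ahead to make up the centring shift.

```bash
python3 -m inch '[{"claw":1,"linear":[0.005,-0.003,0],"angular":[0,0,0]},{"claw":1,"linear":[0.009,-0.0064,0],"angular":[0,0,0]},{"claw":1,"linear":[0.013,-0.0096,0],"angular":[0,0,0]},{"claw":1,"linear":[0.017,-0.0127,0],"angular":[0,0,0]},{"claw":1,"linear":[0.021,-0.0155,0],"angular":[0,0,0]},{"claw":1,"linear":[0.025,-0.0183,0],"angular":[0,0,0]},{"claw":1,"linear":[0.030,-0.0207,0],"angular":[0,0,0]},{"claw":1,"linear":[0.034,-0.023,0],"angular":[0,0,0]}]'
python3 -m inch '[{"claw":1,"linear":[0.0045,-0.002,0],"angular":[0,0,0]},{"claw":1,"linear":[0.009,-0.0038,0],"angular":[0,0,0]},{"claw":1,"linear":[0.014,-0.0053,0],"angular":[0,0,0]},{"claw":1,"linear":[0.0187,-0.0067,0],"angular":[0,0,0]},{"claw":1,"linear":[0.0235,-0.0077,0],"angular":[0,0,0]},{"claw":1,"linear":[0.0285,-0.0086,0],"angular":[0,0,0]},{"claw":1,"linear":[0.0335,-0.0091,0],"angular":[0,0,0]},{"claw":1,"linear":[0.0385,-0.0095,0],"angular":[0,0,0]}]'
cat > k.py <<'E'
from h import *
z=np.load('st.npz'); o=z['t']+z['M']@[0,-.118]; s=robot.observe()
q=(np.array(s['eef_pos'])[:2]-o)@z['M']; k=1+np.arctan2(q[0],-q[1]); f=np.array(s['wrist_force'])[:2]@z['M']
u=np.r_[np.cos(k-1),np.sin(k-1)]; print('k',round(k,3),'r',round(np.hypot(*q),4),'Ftan',round(f@u,1),'Frad',round(f@np.r_[u[1],-u[0]],1))
E
python3 k.py
```

```text
clock: 10.9
eef_pos: [0.4934, -0.2204, 0.1047]
tcp_rot: [-3.135, 0.001, 1.631]
wrist_force: [-9.9, -1.3, 9.4]
gripper_width: 0.202
grasp_force: 28.5
clock: 11.9
eef_pos: [0.5324, -0.2348, 0.1049]
tcp_rot: [-3.136, 0.009, 1.632]
wrist_force: [-11.8, -13.3, 4.5]
gripper_width: 0.203
grasp_force: 27.9
k 0.892 r 0.1026 Ftan -11.1 Frad 13.8
```

The radial load shows the commanded arc sits about 5 mm inward of the peg's path. I move the path out and continue in finer steps.

```bash
python3 -m inch '[{"claw":1,"linear":[0.002,-0.003,0],"angular":[0,0,0]},{"claw":1,"linear":[0.005,-0.005,0],"angular":[0,0,0]},{"claw":1,"linear":[0.009,-0.0055,0],"angular":[0,0,0]},{"claw":1,"linear":[0.013,-0.005,0],"angular":[0,0,0]}]' >/dev/null; python3 k.py
python3 -m inch '[{"claw":1,"linear":[0.0035,0.0005,0],"angular":[0,0,0]},{"claw":1,"linear":[0.007,0.001,0],"angular":[0,0,0]}]' >/dev/null; python3 k.py
```

```text
k 1.019 r 0.1042 Ftan -9.9 Frad 3.5
k 1.088 r 0.105 Ftan -9.0 Frad 6.3
```

```bash
python3 -m inch '[{"claw":1,"linear":[0.002,-0.001,0],"angular":[0,0,0]},{"claw":1,"linear":[0.004,-0.001,0],"angular":[0,0,0]}]' >/dev/null; python3 k.py
python3 -m inch '[{"claw":1,"linear":[0.002,0.0003,0],"angular":[0,0,0]},{"claw":1,"linear":[0.004,0.0008,0],"angular":[0,0,0]}]' >/dev/null; python3 k.py
python3 -m inch '[{"claw":1,"linear":[0.0015,0.0004,0],"angular":[0,0,0]},{"claw":1,"linear":[0.003,0.0008,0],"angular":[0,0,0]}]' >/dev/null; python3 k.py
python3 -m inch '[{"claw":1,"linear":[0.0015,0.0004,0],"angular":[0,0,0]},{"claw":1,"linear":[0.003,0.0008,0],"angular":[0,0,0]}]' >/dev/null; python3 k.py
python3 - <<'E'
from h import *
t=snap('top'); cv2.imwrite('pics/c3.png',cv2.resize(t['frame'][130:230,280:420],(784,560),interpolation=cv2.INTER_CUBIC)); import pickle; pickle.dump(t,open('c.pkl','wb'))
E
```

```text
k 1.124 r 0.1054 Ftan -8.8 Frad 0.3
k 1.162 r 0.1057 Ftan -10.0 Frad 3.1
k 1.192 r 0.106 Ftan -9.7 Frad 3.0
k 1.221 r 0.1063 Ftan -10.5 Frad 3.0
```

View pics/c3.png

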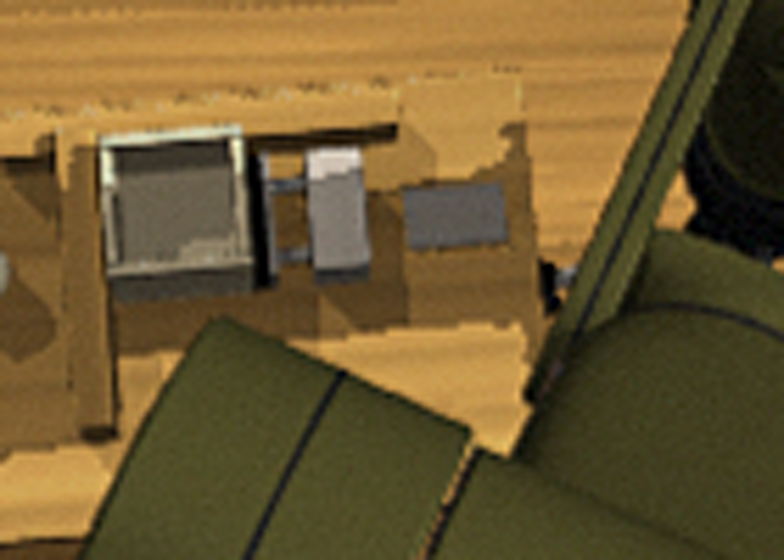

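The pot is now almost at the side stop: its left rim is at crop x≈103, the stop face at ≈100, and the pad touches the pot at x≈258. I measure the remaining gap.

Run:
```python
from h import *
import pickle
t=pickle.load(open('c.pkl','rb')); z=np.load('st.npz'); S=lambda p:(np.atleast_2d(p)[:,:2]-z['t'])@z['M']
f=lambda p:np.array(p)/5.6+[280,130]
P=onz(t,f([(100,137),(242,125),(255,265),(107,275)]),.185)
a,pt,_,e=fit2([(.035,.035),(.035,-.035),(-.035,-.035),(-.035,.035)],P)
print('pot',a-z['a'],S(pt),e)
b=S(onz(t,f([(308,150),(315,268)]),.16)); print('block',b,'knob',(b[:,1].mean()+.05)/.028)
print('padface',S(onz(t,f([(258,155),(264,285)]),.16)))
```

```text
pot -0.007341333085343411 [[0.03959574 0.0490204 ]] 0.0008775306918985537
block [[ 0.06558216 -0.01693264]
 [ 0.00622893 -0.01529488]] knob 1.2102228352167042
padface [[ 6.51836238e-02  7.72154962e-03]
 [-9.33218899e-05  1.01352823e-02]]
```

Pot at y = 49 of 50 mm. The bite should come within the next few steps.

```bash
python3 -m inch '[{"claw":1,"linear":[0.001,0.0003,0],"angular":[0,0,0]},{"claw":1,"linear":[0.002,0.0006,0],"angular":[0,0,0]},{"claw":1,"linear":[0.002,0.0006,0],"angular":[0,0,0]}]' >/dev/null; python3 k.py
python3 -m inch '[{"claw":1,"linear":[0.001,0.0003,0],"angular":[0,0,0]},{"claw":1,"linear":[0.002,0.0006,0],"angular":[0,0,0]},{"claw":1,"linear":[0.002,0.0006,0],"angular":[0,0,0]}]' >/dev/null; python3 k.py
python3 -m inch '[{"claw":1,"linear":[0.001,0.0003,0],"angular":[0,0,0]},{"claw":1,"linear":[0.002,0.0006,0],"angular":[0,0,0]},{"claw":1,"linear":[0.002,0.0006,0],"angular":[0,0,0]}]' >/dev/null; python3 k.py
```

```text
k 1.243 r 0.1065 Ftan -8.7 Frad 4.1
k 1.262 r 0.1067 Ftan -9.7 Frad 3.2
k 1.282 r 0.107 Ftan -10.0 Frad 3.8
```

```bash
python3 -m inch '[{"claw":1,"linear":[0.001,0.0003,0],"angular":[0,0,0]},{"claw":1,"linear":[0.002,0.0006,0],"angular":[0,0,0]},{"claw":1,"linear":[0.002,0.0006,0],"angular":[0,0,0]}]' >/dev/null; python3 k.py
python3 -m inch '[{"claw":1,"linear":[0.001,0.0004,0],"angular":[0,0,0]},{"claw":1,"linear":[0.002,0.0008,0],"angular":[0,0,0]},{"claw":1,"linear":[0.002,0.0008,0],"angular":[0,0,0]}]' >/dev/null; python3 k.py
python3 - <<'E'
from h import *
import pickle
t=snap('top'); pickle.dump(t,open('d.pkl','wb'))
a=pickle.load(open('c.pkl','rb'))['frame']; b=t['frame']
# shifts (px, along rows) of pot / pad / block between the two pictures
for n,(u0,u1,v0,v1) in dict(potL=(294,304,152,180),potR=(318,325,152,178),pad=(325,333,158,182),block=(333,348,155,182)).items():
    A=np.float32(cv2.cvtColor(a[v0:v1,u0:u1],6));B=np.float32(cv2.cvtColor(b[v0:v1,u0:u1],6))
    print(n,np.round(cv2.phaseCorrelate(A,B),2))
cv2.imwrite('pics/c4.png',cv2.resize(b[145:195,285:360],(750,500),interpolation=cv2.INTER_CUBIC))
E
```

```text
k 1.299 r 0.1071 Ftan -10.4 Frad 3.4
k 1.317 r 0.1072 Ftan -11.7 Frad 4.4Traceback (most recent call last):
  File "<stdin>", line 8, in <module>
    return _wrapfunc(a, 'round', decimals=decimals, out=out)
    return _wrapit(obj, method, *args, **kwds)
    conv = _array_converter(obj)
ValueError: setting an array element with a sequence. The requested array has an inhomogeneous shape after 1 dimensions. The detected shape was (2,) + inhomogeneous part.
```

```bash
python3 - <<'E'
from h import *
import pickle
a=pickle.load(open('c.pkl','rb'))['frame']; b=pickle.load(open('d.pkl','rb'))['frame']
for n,(u0,u1,v0,v1) in dict(pot=(294,326,150,182),pad=(323,334,156,182),block=(332,350,154,182),rail=(300,350,140,151)).items():
    A=np.float32(cv2.cvtColor(a[v0:v1,u0:u1],6));B=np.float32(cv2.cvtColor(b[v0:v1,u0:u1],6))
    s,r=cv2.phaseCorrelate(A,B,cv2.createHanningWindow((u1-u0,v1-v0),5)); print(n,np.round(s,2),round(r,2))
cv2.imwrite('pics/c4.png',cv2.resize(b[145:195,285:360],(750,500),interpolation=cv2.INTER_CUBIC))
E
for i in 1 2 3; do python3 k.py; done
```

```text
pot [-0.54 -0.15] 0.83
pad [-0.2   0.53] 1.08
block [-0.4  -0.77] 0.48
rail [-0.06 -0.2 ] 1.0
k 1.317 r 0.1072 Ftan -10.2 Frad 3.3
k 1.317 r 0.1072 Ftan -10.2 Frad 3.3
k 1.317 r 0.1072 Ftan -10.2 Frad 3.3
```

View pics/c4.png

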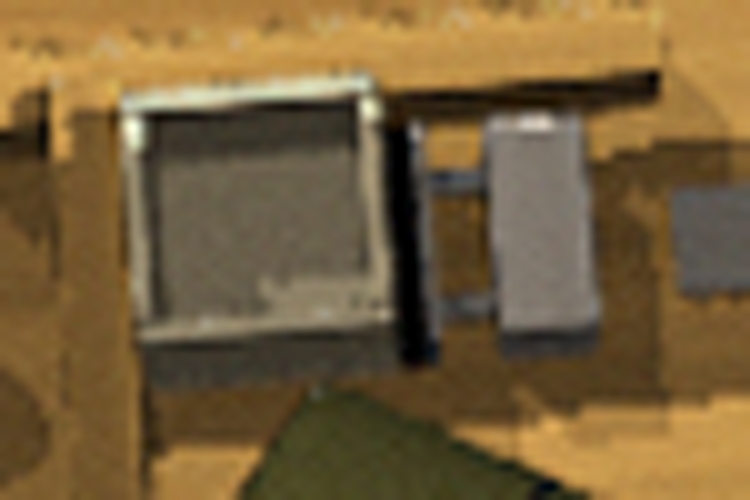

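The pot has moved 1.4 mm since the last picture and now sits at the stop, its left rim at x≈130 in the crop. Readings have about 1 N of noise, so I average several per step from here.

```bash
cat > ka.py <<'E'
from h import *
z=np.load('st.npz'); o=z['t']+z['M']@[0,-.118]; F=[]
for i in range(8):
    s=robot.observe(); q=(np.array(s['eef_pos'])[:2]-o)@z['M']; k=1+np.arctan2(q[0],-q[1]); f=np.array(s['wrist_force'])[:2]@z['M']
    u=np.r_[np.cos(k-1),np.sin(k-1)]; F.append([f@u,f@np.r_[u[1],-u[0]]]); imaging.get_image('side')
print('k',round(k,3),'F',np.mean(F,0).round(2),np.std(F,0).round(1),s['clock'])
E
python3 ka.py
python3 -m inch '[{"claw":1,"linear":[0.001,0.0004,0],"angular":[0,0,0]},{"claw":1,"linear":[0.002,0.0008,0],"angular":[0,0,0]}]' >/dev/null; python3 ka.py
```

```text
k 1.317 F [-10.88   3.94] [0.5 0.6] 15.975
k 1.334 F [-11.63   3.81] [0.4 0.7] 16.625
```

```bash
python3 -m inch '[{"claw":1,"linear":[0.001,0.0004,0],"angular":[0,0,0]},{"claw":1,"linear":[0.002,0.0008,0],"angular":[0,0,0]}]' >/dev/null; python3 ka.py
python3 -m inch '[{"claw":1,"linear":[0.001,0.0004,0],"angular":[0,0,0]},{"claw":1,"linear":[0.0015,0.0006,0],"angular":[0,0,0]}]' >/dev/null; python3 ka.py
```

```text
k 1.354 F [-12.17   4.35] [0.6 0.4] 17.275
k 1.367 F [-12.7    4.41] [0.4 0.4] 17.925
```

Load at the peg is up about 3.3 N from free, roughly 12 N on the pot, so I stop here. I relax the arm's push before letting go, so that opening doesn't kick the peg.

```bash
python3 -m inch '[{"claw":1,"linear":[-0.0015,-0.001,0],"angular":[0,0,0]},{"claw":1,"linear":[-0.003,-0.002,0],"angular":[0,0,0]},{"claw":1,"linear":[-0.003,-0.002,0],"angular":[0,0,0]}]' >/dev/null; python3 ka.py
python3 -m inch '[{"claw":1,"linear":[-0.001,-0.0005,0],"angular":[0,0,0]},{"claw":1,"linear":[-0.0015,-0.0008,0],"angular":[0,0,0]}]' >/dev/null; python3 ka.py
```

```text
k 1.367 F [-6.54  2.48] [0.4 0.6] 18.7
k 1.367 F [-2.75  2.48] [0.8 0.4] 19.35
```

Nearly unloaded and the knob has held at the same angle. I release: open, then lift straight up.

```bash
python3 -m inch '[{"claw":0.8,"linear":[-0.001,-0.001,0],"angular":[0,0,0]},{"claw":0.6,"linear":[-0.001,-0.001,0],"angular":[0,0,0]},{"claw":0.45,"linear":[-0.001,-0.001,0],"angular":[0,0,0]},{"claw":0.45,"linear":[-0.001,-0.001,0],"angular":[0,0,0]},{"claw":0.45,"linear":[-0.001,-0.001,0],"angular":[0,0,0]},{"claw":0.45,"linear":[-0.001,-0.001,0.03],"angular":[0,0,0]},{"claw":0.45,"linear":[-0.001,-0.001,0.08],"angular":[0,0,0]},{"claw":0.45,"linear":[-0.001,-0.001,0.13],"angular":[0,0,0]},{"claw":0.45,"linear":[-0.05,-0.05,0.14],"angular":[0,0,0]},{"claw":0.45,"linear":[-0.10,-0.10,0.14],"angular":[0,0,0]},{"claw":0.45,"linear":[-0.10,-0.10,0.14],"angular":[0,0,0]},{"claw":0.45,"linear":[-0.10,-0.10,0.14],"angular":[0,0,0]}]'
python3 - <<'E'
from h import *
t=snap('top'); w=snap('wrist'); import pickle; pickle.dump((t,w),open('e.pkl','wb'))
c=np.zeros((600,600,3),np.uint8); c[:400]=cv2.resize(t['frame'][135:235,260:410],(600,400),interpolation=cv2.INTER_CUBIC); c[400:,:320]=cv2.resize(w['frame'],(320,200)); cv2.imwrite('pics/c5.png',c)
E
```

```text
clock: 20.9
eef_pos: [0.4801, -0.3298, 0.2432]
tcp_rot: [3.141, -0.001, 1.626]
wrist_force: [-0.2, 0.6, 0.4]
gripper_width: 0.551
grasp_force: 0.0
```

View pics/c5.png

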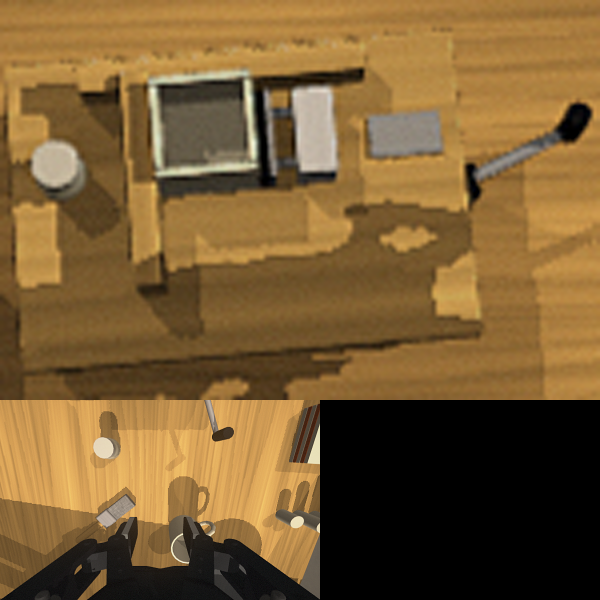

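The final view shows the pot square in the rail/stop corner (rim from (150,80) to (255,170)), the pad against it at x≈265, and the peg at (575,120). Quick numeric check:

Run:
```python
from h import *
import pickle
t,_=pickle.load(open('e.pkl','rb')); z=np.load('st.npz'); S=lambda p:(np.atleast_2d(p)[:,:2]-z['t'])@z['M']
f=lambda p:np.array(p)/4+[260,135]
P=onz(t,f([(149,79),(250,72),(258,172),(157,179)]),.185)
a,pt,_,e=fit2([(.035,.035),(.035,-.035),(-.035,-.035),(-.035,.035)],P)
print('pot',a-z['a'],S(pt),e)
g=S(onz(t,f([(576,119)]),.135))[0]-[0,-.118]; print('knob',1+np.arctan2(g[0],-g[1]),np.hypot(*g))
```

```text
pot -0.006608239040265265 [[0.03815183 0.05062608]] 0.0013882114906606374
knob 1.3545236152753337 0.09480513025151537
```

The pot is at home within measurement error, the knob is unchanged after release, and the robot is clear of everything.

```bash
python3 -c "
from workcell import robot
print(robot.sign_off())"
```

```text
the job is handed in; nothing more can be done
None
```

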